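# Put the cleaned silver away in its foam nests

### The job

Pick out the three silver-coloured vessels and stand each one upright, right down in the foam nest cut to its shape: the beaker in the round well, the square box in the square one, the oblong box in the oblong one. Only when all three are in and let go of, close the silver beaker with the silver lid, lying flat with its plug inside the mouth. Leave the brass pieces where they stand.

Things in the scene. Friction and masses are not known exactly. Their poses are not given: they have to be found in the camera images.
- silver_beaker_center (a point): Centre (30 mm above the underside) of the pale silver-grey beaker: a plain straight round cup, open at the top, 46 mm across, 60 mm tall, walls 4 mm (mouth 38 mm across); its z axis points up through the mouth. Loose, between 0.1 and 0.3 kg.
- silver_square_box_center (a point): Centre (28 mm above the underside) of the pale silver-grey square box: a closed casket 44 x 44 mm, 56 mm tall, with a round darker medallion on top; x and y along its sides, z up. Loose, between 0.1 and 0.3 kg.
- silver_oblong_box_center (a point): Centre (26 mm above the underside) of the pale silver-grey oblong box: a closed casket 70 mm long (its x axis), 36 mm wide (y), 52 mm tall, with a rectangular darker panel on top; z up. Loose, between 0.1 and 0.3 kg.
- brass_beaker_center (a point): Centre (30 mm above the underside) of the yellow-brown brass beaker: a plain straight round cup, open at the top, 46 mm across, 60 mm tall, walls 4 mm (mouth 38 mm across); its z axis points up through the mouth. Loose; to be left where it is.
- brass_square_box_center (a point): Centre (28 mm above the underside) of the yellow-brown brass square box: a closed casket 44 x 44 mm, 56 mm tall, with a round darker medallion on top; x and y along its sides, z up. Loose; to be left where it is.
- brass_oblong_box_center (a point): Centre (26 mm above the underside) of the yellow-brown brass oblong box: a closed casket 70 mm long (its x axis), 36 mm wide (y), 52 mm tall, with a rectangular darker panel on top; z up. Loose; to be left where it is.
- silver_lid_knob (a point): Point on the knob of the silver-grey lid, 30 mm above the lid's underside: grip here. From below: plug 28 mm across, 6 mm deep; disc 54 mm across, 4 mm thick; upright knob 16 mm across, from 10 to 46 mm. Starts on its plug, knob (z) up. On the beaker the disc lies on the rim and the underside is 6 mm below the rim. Loose, 0.05 to 0.1 kg. There is no brass lid.
- nest_round: White foam block 96 x 96 mm with a round well 62 mm across. Fixed; 12 mm tall; the well is 8 mm deep with a dark floor 4 mm above the bench. Origin: centre of the underside (the well is centred on it), z up.
- nest_square: White foam block 96 x 96 mm with a square well 60 x 60 mm, sides along its x and y. Fixed; 12 mm tall; the well is 8 mm deep with a dark floor 4 mm above the bench. Origin: centre of the underside (the well is centred on it), z up.
- nest_oblong: White foam block 110 mm (x) x 80 mm (y) with an oblong well 86 mm long (x) and 52 mm wide (y). Fixed; 12 mm tall; the well is 8 mm deep with a dark floor 4 mm above the bench. Origin: centre of the underside (the well is centred on it), z up.
Not all that is in view belongs to the job. What is shaped like the part that bears silver_oblong_box_center but blue or purple is not meant.

How it is judged:
By the outcome, as a careful person would: the job done as asked, in the order asked, and still so for the second after the job is handed in, with the robot touching nothing.
It also fails if it takes over 102 s, if anything falls off the work surface, if the arm or the gripper's body presses on something with over 40 N, if the wrist force passes 120 N, or if a joint passes its speed limit or range.

### The arm

A 6-joint arm with a two-finger parallel gripper is mounted at the origin on the work surface. World frame = base frame: x ahead of the robot, y to its left, z up, the work surface at z = 0. Lengths are in mm, angles in rad, forces in N, time in s.
With the tool pointing down it reaches from about 325 to 750 mm from the base axis. Payload 7.6 kg.
Tool frame: the origin (TCP) lies at the very end of the fingers, on their centre line; the grasp point (between the pads) lies 19 mm behind it (ctrl.hold_point_z is the distance from the TCP to the grasp point, in mm); z points along the fingers, y is the line along which they close (so a half turn about z gives the same grasp; the last joint's range is limited). The gripper opens to 85 mm and grips with 20 to 120 N. Pads are 22 mm wide; open, the fingers measure 114 mm over their backs; the gripper's body (76 mm by 85 mm) begins 54 mm behind the grasp point. The pads swing forward as they close: fully open they stand 13 mm farther back than shut.
Start: joints at [-1.363, 0.052, 1.401, -0, 1.689, -0.07], TCP at [144.001, -504.886, 231.323] pointing down, gripper open.
Joint ranges: [-2.9, 2.9], [-0.91, 2.17], [0.12, 2.37], [-1.06, 4.2], [0.26, 2.73], [-2.93, 2.93]. Speed limits (rad/s): [2.57, 2.57, 3.01, 3.14, 3.14, 3.14].

### API

Orientations are given as a rotation vector (axis times angle).
In Python, from plant import ctrl, cams gives the robot as it stands. Calls block until the motion is done:
- ctrl.move_ptp(position, orientation): joint-space move of the TCP to a pose.
- ctrl.movel(position, frame=None, vel=150): straight line of the TCP; frame=None keeps the orientation; vel is the mean speed in mm/s.
- ctrl.move_j(angles): joint-space move.
- ctrl.open_gripper() and ctrl.gripper_close(grasp_force=None): open the fingers fully, or close them until they stop; grasp_force is the grip in N (None keeps the last).
- ctrl.dwell(seconds).
- ctrl.inverse_kinematics(position, orientation): joint angles nearest the present ones, or None.
- ctrl.observe(): the state.
- cams.get_image(name): name is "side" or "top" or "wrist"; returns the picture (400x640x3 uint8, red, green, blue); there is no depth.
- cams.get_calibration(name): a dict with "fx", "fy", "cx", "cy" (pixels), "world_from_camera" (4x4, takes a point from camera to world coordinates). Camera axes: x right, y down, z forward; pixel columns grow to the right and rows downward; lengths in mm; the calibration is good to about 2 mm. A picture is of the moment at which its call begins: read the wrist's pose just before it. get_calibration takes no time and is no camera call; for the wrist camera it gives the pose at the moment of the call.
A pose or a line that the arm cannot do raises ctrl.Unreachable and nothing moves.
- ctrl.sign_off(): hands the job in; it is judged then, once.
The state is a dict: "clock": time; "joint_positions": joint angles; "joint_vel": joint speeds; "tau": joint torques, N m; "ee_pos": TCP position; "eef_rot": TCP orientation; "ft_force": force on the tool from outside, world axes, zero at the start; "moment": the same for the moment, N m; "opening": opening from 0.0 (shut) to 1.0 (fully open); "gripper_force": force on a finger pad.
Only numpy, scipy, OpenCV 4.12 (cv2) and the standard library are available. Lean on these libraries where they do the work, as an engineer would, in place of code of your own. Each camera call takes 0.05 s, during which the arm holds its last target. There are 200 camera calls.

## Working session

There is one attempt and no reset: what is moved stays moved. The work goes in short steps, each a Python script; the robot and the scene stay as the last script left them, time stands still between calls to the robot, and variables do not carry over. Pictures are saved under pics/ and viewed, at most 14 in all, crops included, and the job is handed in when it is done.

```bash
ls; mkdir -p pics; python3 - <<'E'
from plant import ctrl,cams
import cv2
for n in("top","side"):
    im=cams.get_image(n); cv2.imwrite(f"pics/{n}0.png",im[...,::-1]); print(n,cams.get_calibration(n))
print(ctrl.observe())
E
```

```text
pics
top {'fx': 515.0305823985386, 'fy': 515.0305823985386, 'cx': 314.48773009488275, 'cy': 195.330541964396, 'world_from_camera': array([[-1.88697775e-02, -9.90592227e-01,  1.35539553e-01,
         2.64655780e+02],
       [-9.99733074e-01,  2.05014248e-02,  1.06523246e-02,
         1.37782548e+02],
       [-1.33308639e-02, -1.35302367e-01, -9.90714670e-01,
         1.78766545e+03],
       [ 0.00000000e+00,  0.00000000e+00,  0.00000000e+00,
         1.00000000e+00]])}
side {'fx': 404.7505596746778, 'fy': 404.7505596746778, 'cx': 317.4393332629571, 'cy': 198.3886555586613, 'world_from_camera': array([[ 9.89952497e-01, -1.01341460e-01,  9.86101568e-02,
         4.06651071e+02],
       [-1.40477021e-01, -6.25299360e-01,  7.67637230e-01,
        -7.21199988e+02],
       [-1.61326095e-02, -7.73776853e-01, -6.33252809e-01,
         7.48914148e+02],
       [ 0.00000000e+00,  0.00000000e+00,  0.00000000e+00,
         1.00000000e+00]])}
{'clock': 0.1, 'joint_positions': array([-1.36332292e+00,  5.27489556e-02,  1.40160156e+00,  3.66375057e-05,
        1.68862381e+00, -7.03205944e-02]), 'joint_vel': array([-0.00060223, -0.00182657, -0.00315794,  0.00097285,  0.00025857,
       -0.0008456 ]), 'tau': array([ 1.07670185e-03, -3.82582784e+01, -3.60986459e+01, -6.21149366e-05,
        4.77320660e-03, -7.28406519e-06]), 'ee_pos': array([ 143.93949737, -504.60398034,  230.58057004]), 'eef_rot': array([-3.10996840e+00, -4.34771560e-01,  9.16549267e-05]), 'ft_force': array([-0.37302773,  0.80775958, -0.38493287]), 'moment': array([0.02686066, 0.03634642, 0.0155346 ]), 'gripper_force': 0.0, 'opening': 0.9974353217784119}
```

View pics/top0.png

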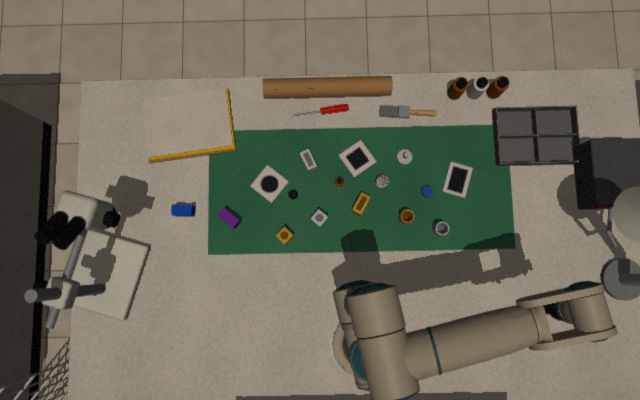

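View pics/side0.png

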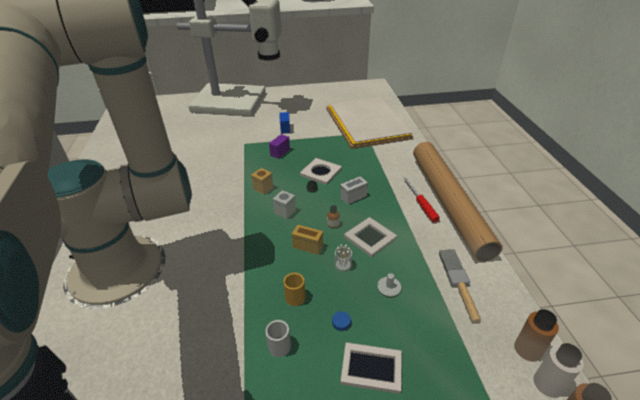

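The top view shows all parts: silver beaker (442,228), silver square (319,217), silver oblong (308,159), lid (404,157), and the nests round (268,183), square (357,158), oblong (457,179). I'll enlarge it.

```bash
python3 - <<'E'
import cv2
im=cv2.imread("pics/top0.png")
a=cv2.resize(im[130:250,210:370],None,fx=5,fy=5,interpolation=cv2.INTER_CUBIC);cv2.imwrite("pics/ca.png",a)
a=cv2.resize(im[130:250,350:510],None,fx=5,fy=5,interpolation=cv2.INTER_CUBIC);cv2.imwrite("pics/cb.png",a)
E
```

```text
(no output)
```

View pics/ca.png

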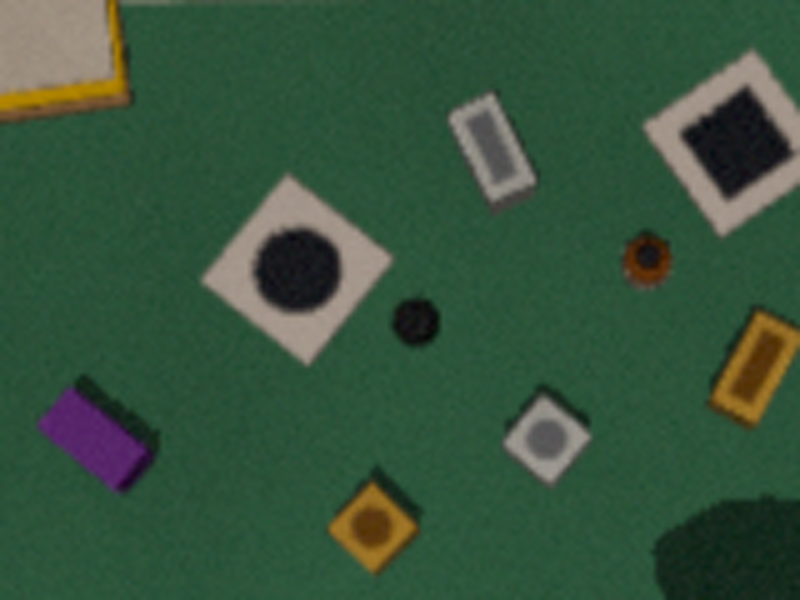

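View pics/cb.png

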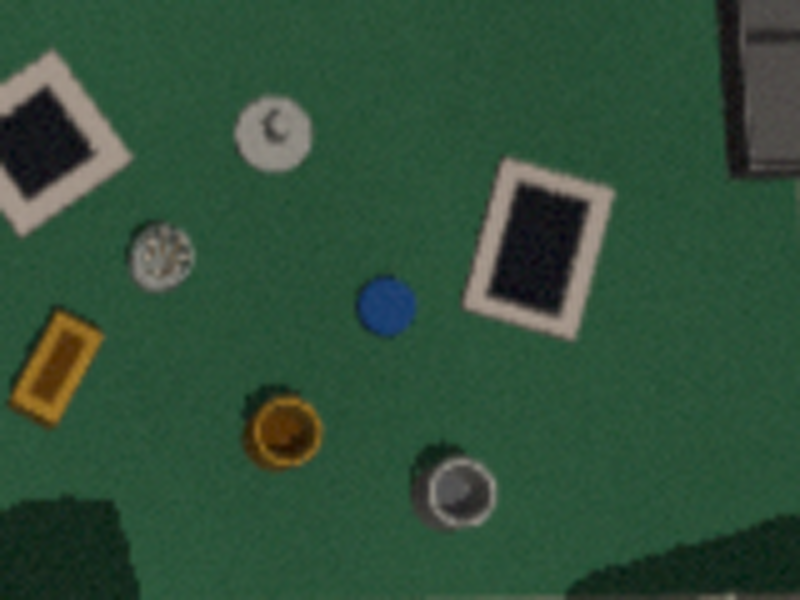

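```bash
cat > h.py <<'E'
import numpy as np, cv2
from scipy.spatial.transform import Rotation as Ro
from plant import ctrl, cams
def world(uv,z,cal):
    uv=np.atleast_2d(np.asarray(uv,float)); T=cal["world_from_camera"]
    d=np.c_[(uv[:,0]-cal["cx"])/cal["fx"],(uv[:,1]-cal["cy"])/cal["fy"],np.ones(len(uv))]@T[:3,:3].T
    return T[:3,3]+d*((z-T[2,3])/d[:,2])[:,None]
def project(p,cal):
    T=cal["world_from_camera"]; c=(np.atleast_2d(p)-T[:3,3])@T[:3,:3]
    return np.c_[cal["fx"]*c[:,0]/c[:,2]+cal["cx"],cal["fy"]*c[:,1]/c[:,2]+cal["cy"]]
def rv(yaw):  # tool down; closing axis at angle yaw in the world
    return (Ro.from_euler("z",yaw+np.pi/2)*Ro.from_euler("x",np.pi)).as_rotvec()
def best(p,yaws):  # the reachable yaw with least last-joint excursion
    c=[]
    for y in yaws:
        q=ctrl.inverse_kinematics(p,rv(y))
        if q is not None: c.append((abs(q[5]),y))
    return min(c)[1]
E
python3 - <<'E'
from h import *
cal=cams.get_calibration("top")
def px(c,ox): return (np.array(c,float)+.5)/5-.5+[ox,130]
S={"sq":([(545,393),(591,437),(551,485),(503,440)],210,56),
"ob":([(449,116),(494,92),(536,182),(490,203)],210,52),
"nR":([(288,174),(392,259),(307,364),(202,279)],210,12),
"nS":([(752,50),(643,127),(722,236),(832,156)],210,12),
"nO":([(503,157),(615,188),(575,340),(464,307)],350,12),
"lid":([(274,134)],350,10),"bk":([(461,492)],350,60),"bbk":([(287,430)],350,60)}
for k,(c,o,z) in S.items():
    w=world(px(c,o),z,cal)[:,:2]; m=w.mean(0)
    print(k,m.round(1),"r",np.hypot(*m).round())
    if len(w)>1:
        e=np.roll(w,-1,0)-w; print("   len",np.hypot(*e.T).round(1),"ang",np.degrees(np.arctan2(e[:,1],e[:,0])).round(1))
E
```

```text
sq [426.3 142.3] r 449.0
   len [43.1 42.2 44.4 42.7] ang [-135.   139.1   45.7  -42.8]
ob [627.7 176.2] r 652.0
   len [35.2 69.5 34.7 67.2] ang [ -62.6 -156.5  113.7   23.9]
nR [553.1 314.9] r 636.0
   len [95.3 94.3 95.4 95.2] ang [-130.6  140.5   50.   -39.6]
nS [636.7   5. ] r 637.0
   len [94.9 95.1 96.2 94.2] ang [ 124.5 -146.   -54.9   34.8]
nO [ 554.2 -341.9] r 651.0
   len [ 80.3 111.7  79.4 110.4] ang [-107.2  162.3   71.9  -17.3]
lid [ 639.3 -161.4] r 659.0
bk [ 381.9 -267.5] r 466.0
bbk [ 425.9 -153.1] r 453.0
```

```bash
cat >> h.py <<'E'
def pick(xy,yaws,z,force,hi=160):
    p=np.r_[xy,hi]; y=best(p,yaws); o=rv(y)
    ctrl.move_ptp(p,o); ctrl.movel(np.r_[xy,z],vel=200)
    ctrl.gripper_close(grasp_force=force); s=ctrl.observe()
    print("grip open",round(s["opening"],3),"F",s["gripper_force"],"t",s["clock"])
    ctrl.movel(p,vel=250)
def place(xy,yaws,z,hi=160):
    p=np.r_[xy,hi]; y=best(p,yaws); ctrl.move_ptp(p,rv(y))
    s=ctrl.observe(); print("above",s["ee_pos"].round(1),"open",round(s["opening"],3))
    ctrl.movel(np.r_[xy,z+15],vel=250); ctrl.movel(np.r_[xy,z],vel=50)
    s=ctrl.observe(); print("down",s["ee_pos"].round(1),s["ft_force"].round(1),"t",s["clock"])
def release(hi=160):
    ctrl.open_gripper(); p=ctrl.observe()["ee_pos"]; p[2]=hi; ctrl.movel(p,vel=250)
    print("t",ctrl.observe()["clock"])
def shot(name,n="wrist"):
    c=cams.get_calibration(n); im=cams.get_image(n); cv2.imwrite(f"pics/{name}.png",im[...,::-1]); np.save(f"pics/{name}.npy",c,allow_pickle=True)
E
python3 - <<'E'
from h import *
ang=np.radians(np.arange(-180,180,15))
bk=[381.9,-267.5]; nR=[553.1,314.9]
pick(bk,ang,16,35)
place(nR,ang,16+4+1.5); shot("side_bk","side"); release(); shot("w1")
E
```

```text
grip open 0.517 F 36.39942332287319 t 2.7167
above [553.6 313.8 160.1] open 0.52
down [553.1 314.9  21.5] [ 0.5  0.4 -1.7] t 6.7083
t 7.9417
```

View pics/w1.png

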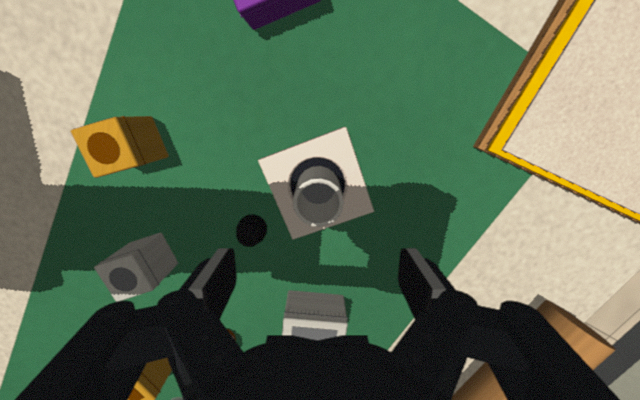

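The beaker stands in the round well (rim near (319,200) in the wrist view). Next I'll place the boxes.

```bash
python3 - <<'E'
from h import *
r=np.radians; q=np.arange(-4,5)
pick([426.3,142.3],r(46.7+90*q),14,35)
place([636.7,5.],r(34.6+90*q),14+5.5); release(); shot("w2")
pick([627.7,176.2],r(114.3+180*q),14,35)
place([554.2,-341.9],r(72.5+180*q),14+5.5); release(); shot("w3")
ctrl.move_ptp([560,-130,260],rv(best([560,-130,260],r(90+180*q)))); shot("w4"); shot("top1","top"); 
im=cv2.imread("pics/top1.png")
cv2.imwrite("pics/top1c.png",cv2.resize(im[130:250,220:480],None,fx=3,fy=3,interpolation=cv2.INTER_CUBIC))
cv2.imwrite("pics/w23.png",np.hstack([cv2.resize(cv2.imread(f"pics/w{k}.png"),(400,250)) for k in(2,3)]))
E
```

```text
grip open 0.512 F 36.59045398235321 t 10.2
above [635.9   5.9 159.1] open 0.51
down [636.6   5.   19.5] [ 0.4  0.5 -2.2] t 13.0167
t 14.2167
grip open 0.416 F 36.13205552101135 t 17.4167
above [ 554.8 -340.8  160. ] open 0.415
down [ 554.1 -341.9   19.5] [ 0.3  0.3 -2.2] t 21.1417
t 22.3917
```

View pics/top1c.png

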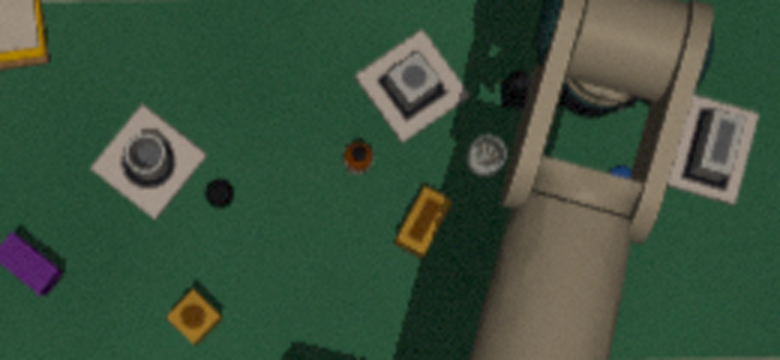

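View pics/w23.png

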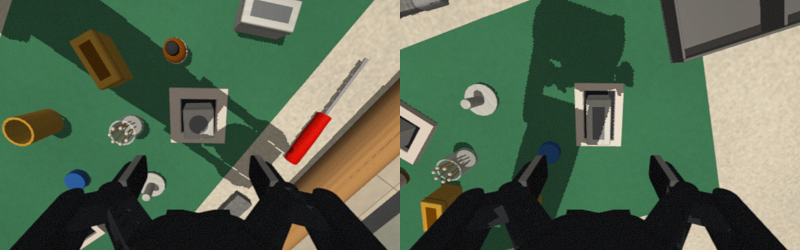

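Both boxes are in their wells. Before doing the lid, I'll get a closer view of the beaker rim and the lid.

```bash
python3 - <<'E'
import cv2,numpy as np
r=lambda p,x,y,w,f:cv2.resize(cv2.imread(p)[y:y+w,x:x+w],None,fx=f,fy=f,interpolation=cv2.INTER_CUBIC)
cv2.imwrite("pics/z.png",np.hstack([r("pics/top1.png",250,165,40,10),r("pics/w3.png",85,110,80,5)]))
E
```

```text
(no output)
```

View pics/z.png

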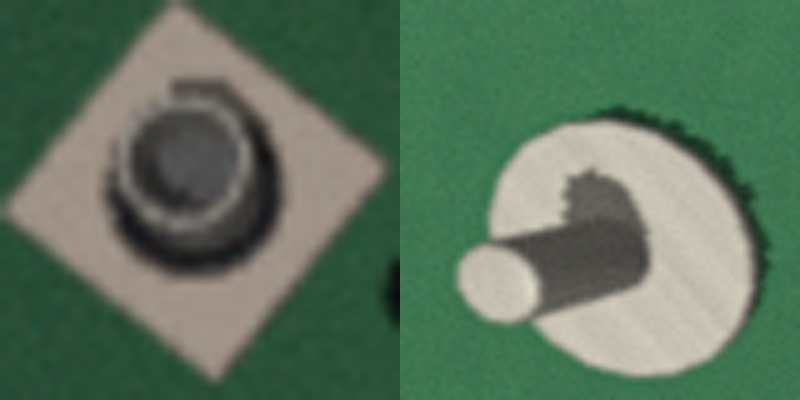

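View pics/w4.png

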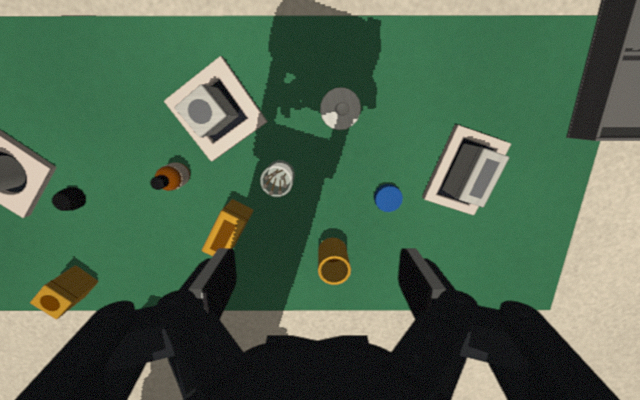

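```bash
python3 - <<'E'
from h import *
t=cams.get_calibration("top"); print("rim",world([268.25,180.65],64,t))
c=np.load("pics/w3.npy",allow_pickle=True).item()
print("lid disc",world([129.1,159.2],10,c),"knob top",world([104.2,166.2],46,c))
c=np.load("pics/w4.npy",allow_pickle=True).item(); print("w4 disc",world([341,108],10,c),"knob",world([342,107],46,c))
E
```

```text
rim [[554.01926724 312.34294863  64.        ]]
lid disc [[ 639.91656344 -162.88679094   10.        ]] knob top [[ 639.39269629 -162.83107312   46.        ]]
w4 disc [[ 640.50390049 -162.74902051   10.        ]] knob [[ 641.28630019 -160.96250849   46.        ]]
```

```bash
python3 - <<'E'
from h import *
ang=np.radians(np.arange(-180,180,15))
pick([639.8,-162.4],ang,12.5,30)
p=np.r_[553.6,313.3,160]; ctrl.move_ptp(p,rv(best(p,ang))); p[2]=86; ctrl.movel(p,vel=150); ctrl.dwell(.3)
s=ctrl.observe(); print(s["ee_pos"],s["opening"],s["clock"],s["gripper_force"])
shot("w5"); shot("s5","side"); shot("t5","top")
r=lambda p,x,y,w,f:cv2.resize(cv2.imread(p)[y:y+w,x:x+w],(f,f),interpolation=cv2.INTER_CUBIC)
u=project([553,314,70],cams.get_calibration("side"))[0].astype(int); print(u)
cv2.imwrite("pics/z5.png",np.hstack([r("pics/w5.png",220,120,200,400),r("pics/s5.png",u[0]-40,u[1]-40,80,400)]))
E
```

```text
grip open 0.18 F 29.236870408058167 t 26.2
[553.98418437 313.48330359  87.00156297] 0.17639144003593782 29.6417 29.225574731826782
[320 153]
```

View pics/z5.png

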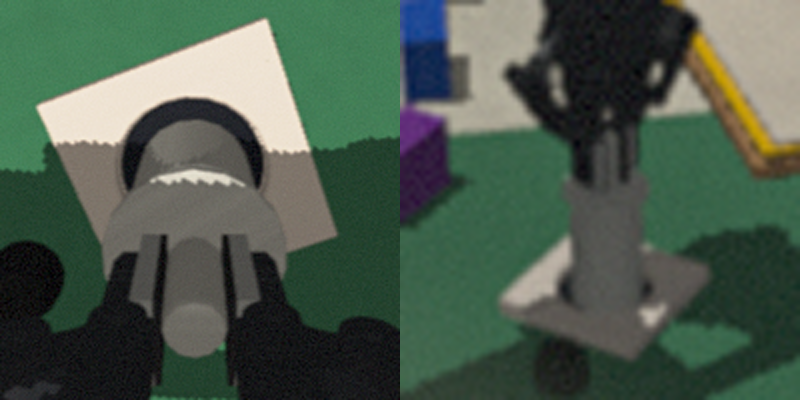

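The lid is held level and centred over the beaker: lid and beaker centres match at x≈195 in the wrist crop and x≈605 in the side crop. Lowering it now.

```bash
python3 - <<'E'
from h import *
p=np.r_[553.6,313.3,71.5]; ctrl.movel(p,vel=40); s=ctrl.observe(); print(s["ee_pos"],s["ft_force"])
release(170); ctrl.dwell(.3); shot("w6"); ctrl.move_ptp([400,-100,250],rv(best([400,-100,250],np.radians(np.arange(-180,180,15))))); shot("s6","side"); shot("t6","top")
r=lambda p,x,y,w,f:cv2.resize(cv2.imread(p)[y:y+w,x:x+w],(f,f),interpolation=cv2.INTER_CUBIC)
cv2.imwrite("pics/z6.png",np.hstack([r("pics/w6.png",220,120,200,400),r("pics/s6.png",280,113,80,400)]))
print(ctrl.observe()["clock"])
E
```

```text
[553.36881995 313.18113153  70.86864484] [-0.23472002 -0.50956961 -1.25543306]
t 31.525
33.6167
```

View pics/z6.png

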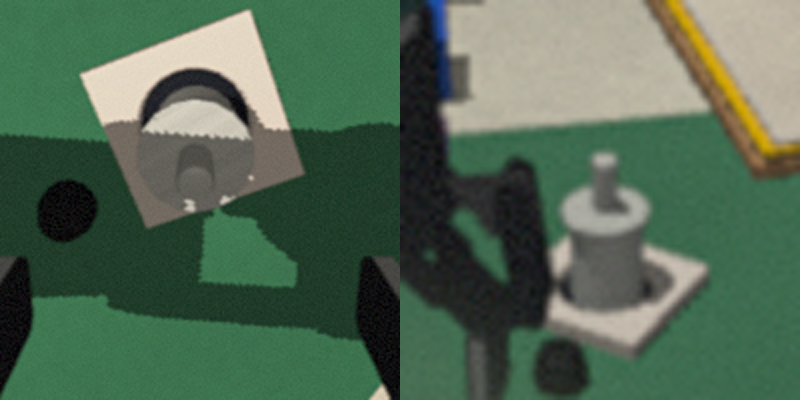

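View pics/s6.png

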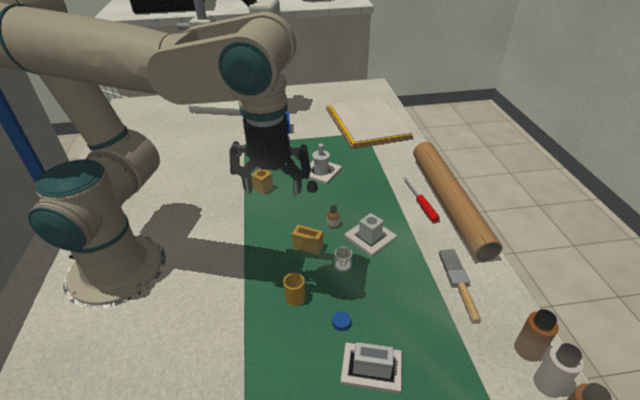

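The lid lies flat on the beaker (320,160). Both boxes stand in their nests at (371,230) and (373,362), and the brass pieces haven't moved.

```bash
python3 -c "
from plant import ctrl
print(ctrl.sign_off())"
```

```text
the job is handed in; nothing more can be done
None
```

The job is handed in: the three silver vessels stand in their nests, the lid lies flat on the silver beaker, and the brass pieces were left alone, all in about 34 s on the robot's clock.

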